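# Hold the funnel holder level over its pivot stand

### The arm

A 6-joint arm with a two-finger parallel gripper is mounted at the origin on the work surface. World frame = base frame: x ahead of the robot, y to its left, z up, the work surface at z = 0. Lengths are in m, angles in rad, forces in N, time in s.
With the tool pointing down it reaches from about 0.4 to 0.825 m from the base axis. Payload 7 kg.
Tool frame: the origin (TCP) lies midway between the tips of the shut fingers; the grasp point (between the pads) lies hold_point_z behind it (hold_point_z is the distance from the TCP to the grasp point, in m); z points along the fingers, y is the line along which they close (so a half turn about z gives the same grasp; the last joint's range is limited). The gripper opens to 88 mm and grips with 3 to 60 N. Pads are 19 mm wide; open, the fingers measure 130 mm over their backs; the gripper's body (78 mm by 193 mm) begins 47 mm behind the grasp point.
Start: joints at [-0.818, 0.359, 0.012, 0, -1.224, -0.288], TCP at [0.303, -0.603, 0.227] pointing down, gripper open.
Joint ranges: [-3.07, 3.07], [-1.43, 2.12], [-1.02, 1.25], [-3.03, 1.67], [-3.05, -0], [-3.03, 3.03]. Speed limits (rad/s): [2.39, 2.39, 3.01, 3.14, 3.14, 3.14].

### API

Orientations are given as [roll, pitch, yaw] about the fixed x, y, z axes, in that order (R = Rz(yaw) Ry(pitch) Rx(roll)).
In Python, from station import * gives the robot as it stands.
- The arm moves only by the tool apply_moves, never from a script. Its argument "steps" is a list of rows, each an object with "translation": the shift along the world's x, y, z scaled (see below), a list of three; "rotation": the turn, a rotation vector about the world's x, y, z scaled (see below), a list of three. A call has exactly 10 rows; each row is the pose to reach, as a shift and turn from the pose commanded when the call began; what a row does not reach only later rows make up. The controller multiplies each number of a shift by 250 mm and each number of a turn by 30 degrees. A row lasts 1/12 s, in which the tool goes at most 41.7 mm and 7.16 degrees, less where a joint would pass 70% of its speed; a pose out of reach is approached as far as the arm can. A call with a number of a shift or a turn outside -1 to 1 is refused whole. A call with a gripper value outside its range is refused whole. "jaw" is the closure, from -1 (fully open) to 1 (shut), so that 0 is half open, set as the call begins (left out, the last holds). The fingers move at their own pace and stop on an object; "newtons" is the grip in N (left out, the last holds). Time passes only in rows, so rows that repeat a pose let the fingers close, or fill a call up. It gives the time, the measured TCP pose, the force, the opening and the grip force at its end, in the units of the state.
- get_state(): the state, without advancing time (a new reading comes with each control period).
- grab_frame(name): name is "scene" or "top" or "wrist"; returns the picture (420x560x3 uint8, blue, green, red); there is no depth.
- camera_model(name): a dict with "fx", "fy", "cx", "cy" (pixels), "xyz" and "rotation" of the camera in the world. Camera axes: x right, y down, z forward; pixel columns grow to the right and rows downward; lengths in m; the calibration is good to about 2 mm. A picture is of the moment at which its call begins: read the wrist's pose just before it. camera_model takes no time and is no camera call; for the wrist camera it gives the pose at the moment of the call.
- job_done(): hands the job in; it is judged then, once.
The state is a dict: "t": time; "q": joint angles; "qd": joint speeds; "joint_efforts": joint torques, N m; "eef_pos": TCP position; "ee_rot": TCP orientation; "force": force on the tool from outside, world axes, zero at the start; "moment": the same for the moment, N m; "width": finger opening in m; "gripper_force": force on a finger pad.
Only numpy, scipy, OpenCV 4.12 (cv2) and the standard library are available. Lean on these libraries where they do the work, as an engineer would, in place of code of your own. Each camera call takes 0.05 s, during which the arm holds its last target. There are 200 camera calls.

### The job

Pick up the funnel holder by its balance point (it is heavy at the hub end), keeping it about level, and lower its hub over the pin of the stand, with the ring end out over the stand's rubber-topped rest, until you feel the sprung brass collar start to give; do not press hard. Then raise it until the hub is clear of the pin and finish while still holding it there, level and still, lined up with the stand and with its hub over the pin, its underside two to three centimetres above the pin's tip, so that I can slip the copper washer on. Leave the washer, the sample dish and the jar where they are.

Things in the scene. Friction and masses are not known exactly. Their poses are not given: they have to be found in the camera images.
- holder_balance (a point): Balance point of the loose funnel holder (0.4 to 0.6 kg), half-way up its bare aluminium grip bar; 30 mm above the bench as the holder lies flat at first. x runs along the bar from hub to ring, z up when level. The bar is 12 mm wide (y), 24 mm tall (18 to 42 mm above the holder's underside) and runs the whole way from hub to ring.
- holder_hub (a point): Hub's axis at the hub's underside: 65 mm behind (-x) and 30 mm below the balance point, same axes. The hub is a heavy dark steel upright tube, 48 mm diameter, 44 mm tall, with a 34 mm through bore, a small lug behind it (to 35 mm from its axis) and a small black knob on its +y side (to 44 mm from its axis).
- holder_ring (a point): Axis of the thin aluminium ring at its underside, 222 mm from the hub's axis and flush with the hub's underside, same axes. Ring 76 mm outside diameter, 26 mm tall.
- holder: The whole funnel holder; origin on its underside, right below the balance point (30 mm lower). Same axes.
- stand: Fixed stand: grey base 235 mm (x) by 90 mm, dark column with bright pin near its -x end, thin rubber-topped rest near +x. Origin mid-base, 0 to 15 mm below the bench top (varies); z up. Pin at x = -65 mm, rest at x = +85 mm (20 mm diameter, top 91 mm above origin); base's top 25 mm above origin. A seated holder is parallel to the stand, same x direction, balance point above this origin.
- pin_tip (a point): Tip of the upright steel pin (14 mm diameter) at its axis, 131 mm above the stand's origin; the collar's upper face is 34 mm below the tip. Axes as the stand's.
- collar (a joint): Downward travel in m of the brass collar (52 mm diameter, 10 mm thick) around the foot of the pin, 0 when free; a spring of about 0.7 N per mm pushes it up, and it stops hard at 0.008. The hub's underside comes down on it.
- washer_mid (a point): Centre of the loose copper washer (44 mm outside diameter, 20 mm hole, 4 mm thick), lying on the stand's base between column and rest. Leave it.
- dish_mid (a point): Centre of the closed aluminium moisture dish (62 mm diameter, 29 mm tall) on the bench. Leave it.
- jar_mid (a point): Centre of the amber sample jar (60 mm diameter, 85 mm tall) on the bench. Leave it.

How it is judged:
On the way, in this order (a step that is already met when the one before it is completed fails the run):
1. the holder is off the bench, gripped within 20 mm of its balance point and level within 0.12 rad (contact force between the fingers and holder above 1 N and x of the grasp point in the frame of holder_balance between -0.02 and 0.02 m and angle between holder_balance's own z axis and vertical below 0.12 rad and height (world z) of each of holder_hub, holder_ring above 0.04 m), for 0.2 s.
2. the hub is lowered around the pin, ring towards the rest, and has pushed the collar down by 1 mm or more (value of joint collar above 0.001 m and horizontal distance between holder_hub and pin_tip below 0.015 m and z of holder_hub in the frame of pin_tip below -0.03 m and x of holder_ring in the frame of stand above 0.08 m and contact force between holder and stand above 0.5 N), for 0.05 s.
At the end, for the whole second after the job is handed in: Holder still gripped within 20 mm of its balance point, still, level within 0.08 rad and lined up with the stand within 0.12 rad, ring on the rest side; hub axis within 12 mm of the pin's, underside 12 to 42 mm above its tip, touching no part of the stand (contact force between the fingers and holder above 1 N and x of the grasp point in the frame of holder_balance between -0.02 and 0.02 m and angle between holder_balance's own z axis and vertical below 0.08 rad and horizontal distance between holder_hub and pin_tip below 0.012 m and z of holder_hub in the frame of pin_tip between 0.012 and 0.042 m and angle between the x axis of holder and the x axis of stand, either way round below 0.12 rad and x of holder_ring in the frame of stand above 0.1 m and contact force between holder and stand below 0.1 N and linear speed of holder below 0.02 m/s and angular speed of holder below 0.1 rad/s and value of joint collar below 0.001 m); the arm keeps its last pose, push and grip.
It fails at once if the holder tilts by more than 0.3 rad (angle between holder_balance's own z axis and vertical above 0.3 rad).
It fails at once if the holder is pressed on the stand with more than 20 N (contact force between holder and stand above 20 N).
It fails at once if washer, dish or jar is moved by more than 20 mm (distance of any of washer_mid, dish_mid, jar_mid from where it was at the start of the episode above 0.02 m).
It also fails if it takes over 45 s, if anything falls off the work surface, if the arm or the gripper's body presses on something with over 40 N, if the wrist force passes 120 N, or if a joint passes its speed limit or range.

## Working session

There is one attempt and no reset: what is moved stays moved. The work goes in short steps, Python scripts to look and compute and a tool call to move; the robot and the scene stay as the last step left them, time stands still between calls to the robot, and variables do not carry over. Pictures are saved under pics/ and viewed, at most 10 in all, crops included, and the job is handed in when it is done.

Besides the shell and the picture viewer there is one more tool, called after "Call:" by a JSON object that holds its "name" and its "arguments", one argument or row to a line. apply_moves: Moves the arm, as the interface text tells. Shifts and turns lie within -1 to 1; 1 stands for 250 mm of shift or 30 degrees of turn. Its arguments: {"type":"object","properties":{"steps":{"type":"array"},"jaw":{"type":"number"},"newtons":{"type":"number"}},"required":["steps"]}

```bash
mkdir -p pics; ls
cat > h.py <<'E'
from station import *
import numpy as np, cv2
def ray(cam,u,v):
    d=np.array([(u-cam['cx'])/cam['fx'],(v-cam['cy'])/cam['fy'],1.])
    R=np.array(cam['rotation']); 
    if R.shape!=(3,3): raise Exception(R)
    return np.array(cam['xyz']),R@d
def onz(cam,u,v,z):
    o,d=ray(cam,u,v); return o+d*(z-o[2])/d[2]
def pix(cam,p):
    c=np.array(cam['rotation']).T@(np.array(p)-cam['xyz']); return cam['fx']*c[0]/c[2]+cam['cx'],cam['fy']*c[1]/c[2]+cam['cy']
E
python3 - <<'E'
from h import *
s=get_state();print(s)
for n in ("scene","top"):
    im=grab_frame(n); cv2.imwrite(f"pics/{n}0.png",im); print(n,camera_model(n))
E
```

```text
pics
{'t': 0.0, 'q': array([-8.17909447e-01,  3.59363614e-01,  1.10881001e-02, -3.50808161e-04,
       -1.22412526e+00, -2.88108328e-01]), 'qd': array([-6.31884386e-04,  6.85603088e-04,  6.11110526e-04,  1.80421427e-04,
       -2.84560648e-04,  5.84830973e-05]), 'joint_efforts': array([ 1.22973674e-03, -5.82723927e+01,  2.93067133e+01,  6.99730128e+00,
        6.97033349e-03, -1.65691481e-04]), 'eef_pos': array([ 0.30231587, -0.60297137,  0.22565036]), 'ee_rot': array([ 3.13996062e+00, -1.39737313e-04, -2.67693345e+00]), 'force': array([-0.51833567,  0.19176151, -1.20523809]), 'moment': array([ 0.01411547,  0.07087004, -0.0258124 ]), 'gripper_force': 0.0, 'width': 0.08754111386491681}
scene {'fx': 500.6049746960277, 'fy': 500.6049746960277, 'cx': 278.48347173729974, 'cy': 216.92382551046472, 'xyz': array([ 1.294961  , -0.49823627,  0.84449084]), 'rotation': array([-2.27927372,  0.01574864,  0.94922333])}
top {'fx': 484.1832223266563, 'fy': 484.1832223266563, 'cx': 280.2309481302999, 'cy': 210.77804458588074, 'xyz': array([ 0.38835186, -0.0292264 ,  1.09439012]), 'rotation': array([-2.91756662e+00,  8.15796215e-04, -1.41570661e+00])}
```

```bash
sed -i "s/^    if R.shape.*$//; s/R=np.array(cam\['rotation'\]);.*/R=rot(cam)/; s/np.array(cam\['rotation'\]).T/rot(cam).T/" h.py
cat >> h.py <<'E'
from scipy.spatial.transform import Rotation as Ro
def rot(cam): return Ro.from_euler('xyz',cam['rotation']).as_matrix()
E
python3 -c "
import station;print([n for n in dir(station) if n[0]!='_']); print(getattr(station,'hold_point_z',None))"
```

```text
['Unreachable', 'camera_model', 'get_state', 'grab_frame', 'hold_point_z', 'job_done']
0.0188
```

View pics/top0.png

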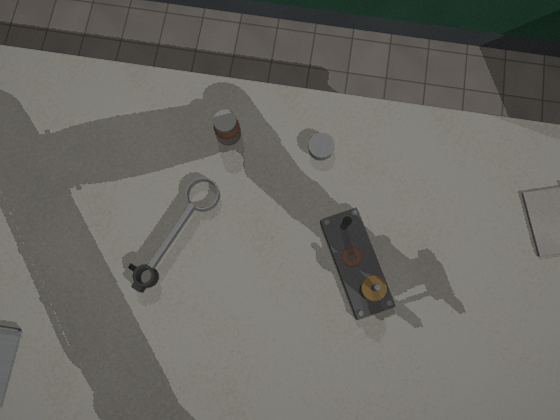

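View pics/scene0.png

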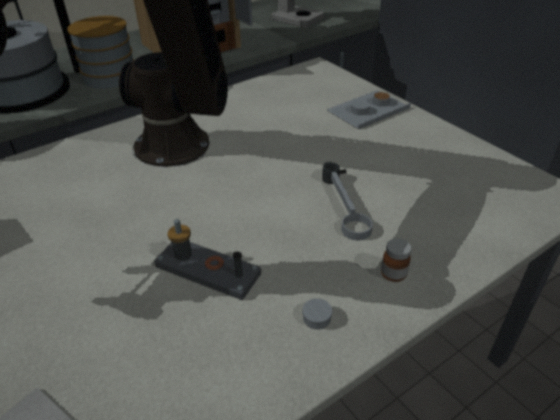

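Top view: hub ~(147,275), ring ~(203,195), bar between; stand with pin tip ~(376,287), rest ~(346,223), washer (352,257); jar (227,127), dish (321,146). The scene view shows pin tip ~(178,222), rest ~(238,257). Enlarging both areas to refine.

Run:
```python
from h import *
t=cv2.imread("pics/top0.png"); s=cv2.imread("pics/scene0.png")
def c(im,x,y,w,h,k): return cv2.resize(im[y:y+h,x:x+w],None,fx=k,fy=k,interpolation=cv2.INTER_CUBIC)
A=c(t,120,170,110,130,3) ; B=c(t,310,200,95,130,3); C=c(s,145,205,125,100,2)
D=c(s,310,150,75,100,2)
o=np.zeros((600,800,3),np.uint8)
o[:390,:330]=A; o[:390,340:625]=B; o[395:595,:250]=C; o[395:595,260:410]=D
o=np.clip(o.astype(float)*1.8,0,255).astype(np.uint8)
cv2.imwrite("pics/c0.png",o)
ct=camera_model("top")
for n,u,v,z in [("hub",147,275,.044),("ring",203,195,.026),("pin",376,287,.124),("rest",346,223,.084),("dish",321,146,.029),("jar",227,127,.085)]: print(n,onz(ct,u,v,z).round(3))
```

```text
hub [0.44  0.271 0.044]
ring [0.638 0.189 0.026]
pin [ 0.483 -0.206  0.124]
rest [ 0.611 -0.135  0.084]
dish [ 0.795 -0.061  0.029]
jar [0.786 0.154 0.085]
```

View pics/c0.png

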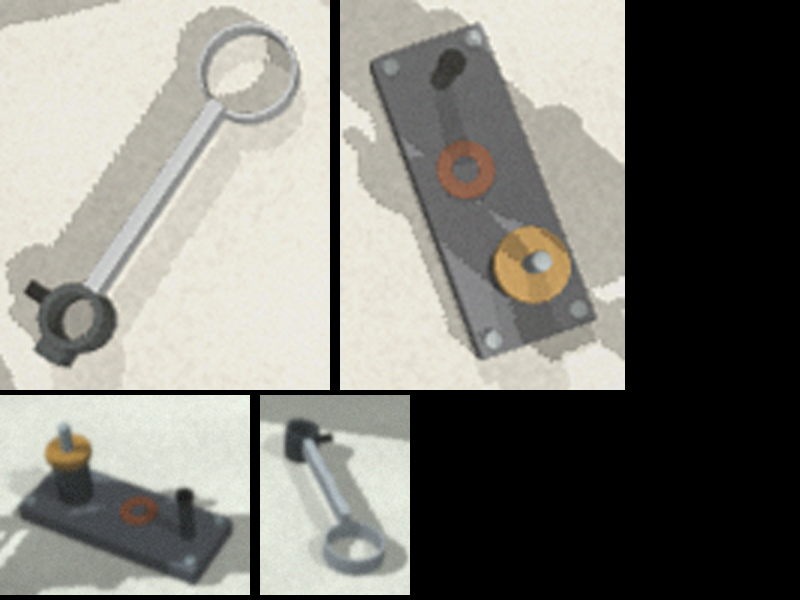

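Run:
```python
from h import *
t=cv2.imread("pics/top0.png"); s=cv2.imread("pics/scene0.png")
ct=camera_model("top");cs=camera_model("scene")
def tri(a,b):
    o1,d1=ray(ct,*a);o2,d2=ray(cs,*b);d1/=np.linalg.norm(d1);d2/=np.linalg.norm(d2)
    k=np.linalg.lstsq(np.c_[d1,-d2],o2-o1,rcond=None)[0]; p,q=o1+k[0]*d1,o2+k[1]*d2
    return ((p+q)/2).round(4),np.linalg.norm(p-q).round(4)
print("pin tip",tri((377.7,287.3),(176.5,221.5)))
print("rest",tri((310+(453-340)/3,200+60/3),(145+184/2,205+(492-395)/2)))
def big(m):
    c=max(cv2.findContours(m,cv2.RETR_EXTERNAL,cv2.CHAIN_APPROX_NONE)[0],key=cv2.contourArea);return c
def crop(im,x,y,w,h):
    m=np.zeros_like(im);m[y:y+h,x:x+w]=im[y:y+h,x:x+w];return m
hsv=cv2.cvtColor(t,cv2.COLOR_BGR2HSV)
col=cv2.inRange(crop(hsv,355,270,40,35),(8,90,60),(30,255,255)); c=big(col); e=cv2.fitEllipse(cv2.convexHull(c)); print("collar",e)
for z in(.082,.09,.097): print(z,onz(ct,*e[0],z).round(4))
# base outline
m=crop(np.full_like(t,255),300,195,110,135)[...,0]
g=t.max(2); base=((g<75)&(m>0)).astype(np.uint8)*255
base=cv2.morphologyEx(base|cv2.dilate(col,np.ones((3,3))),cv2.MORPH_OPEN,np.ones((5,5))); b=big(base)
r=cv2.minAreaRect(b);P=cv2.boxPoints(r);W=np.array([onz(ct,u,v,.018) for u,v in P]);print("base",r,W.round(3).tolist());
print("mid",W.mean(0),[np.linalg.norm(W[i]-W[i-1]).round(3) for i in range(4)])
# hub dark
m=crop(np.full_like(t,255),120,255,45,45)[...,0]
hub=((g<60)&(m>0)).astype(np.uint8)*255
hc=big(cv2.morphologyEx(cv2.morphologyEx(hub,cv2.MORPH_CLOSE,np.ones((3,3))),cv2.MORPH_OPEN,np.ones((2,2))))
print("hub bbox",cv2.boundingRect(hc),cv2.minEnclosingCircle(hc))
print("hub",tri((146,275.3),(0,0))[0] if 0 else onz(ct,146,275.3,.044).round(4),"ring",onz(ct,203,194.3,.026).round(4))
# bar edges: bright profile perpendicular at several stations
a=np.array([146,275.3]);d=np.array([203,194.3])-a;L=np.linalg.norm(d);d/=L;n=np.array([-d[1],d[0]])
gf=cv2.cvtColor(t,cv2.COLOR_BGR2GRAY).astype(np.float32)
for f in(.3,.45,.6,.72):
    q=a+d*L*f; xs=np.arange(-8,8.1,1); p=(q+np.outer(xs,n)).astype(np.float32)
    print(f,q.round(1),cv2.remap(gf,p[:,:1],p[:,1:],1).ravel().astype(int))
```

```text
pin tip (array([ 0.4832, -0.2081,  0.1246]), np.float64(0.0026))
rest (array([ 0.6168, -0.1368,  0.0902]), np.float64(0.001))
collar ((373.4795837402344, 287.8590393066406), (25.100025177001953, 25.484981536865234), 132.1029052734375)
0.082 [ 0.4843 -0.2087  0.082 ]
0.09 [ 0.4835 -0.2073  0.09  ]
0.097 [ 0.4829 -0.206   0.097 ]
base ((356.4973449707031, 263.2788391113281), (107.33587646484375, 41.42243194580078), 68.74949645996094) [[0.621, -0.078, 0.018], [0.669, -0.161, 0.018], [0.459, -0.271, 0.018], [0.414, -0.192, 0.018]]
mid [ 0.54081916 -0.17547412  0.018     ] [np.float64(0.236), np.float64(0.095), np.float64(0.237), np.float64(0.091)]
hub bbox (130, 265, 29, 28) ((142.62457275390625, 276.0674743652344), 16.14734649658203)
hub [0.4387 0.273  0.044 ] ring [0.6396 0.1893 0.026 ]
0.3 [163.1 251. ] [ 99  99  99 111 112 112 115 111  85  79  97 121 124 117 118 117 118]
0.45 [171.6 238.8] [102 101 101 109 112 112 116 108  84  80  96 124 126 118 118 119 119]
0.6 [180.2 226.7] [ 99 101 108 113 111 113 114 105  84  81 111 126 122 116 117 116 119]
0.72 [187. 217.] [ 99  96 102 112 113 114 114  98  76  86 117 125 116 113 113 115 116]
```

Run:
```python
from h import *
ct=camera_model("top")
a=onz(ct,160.8,249.4,.042);b=onz(ct,184.3,215.1,.042);d=b-a;d/=np.linalg.norm(d);print(a,b,"yaw",np.degrees(np.arctan2(d[1],d[0])))
for h in(onz(ct,146,275.3,.044),onz(ct,203,194.3,.026)):
    s=(h-a)@d; print(s,(a+d*s).round(4),"lat",np.cross(d[:2],(h-a)[:2]))
sh=(onz(ct,146,275.3,.044)-a)@d;sr=(onz(ct,203,194.3,.026)-a)@d
m=(sh+sr)/2-111e-3+65e-3;print("bal",a+d*m)
```

```text
[0.49907255 0.25367178 0.042     ] [0.58245133 0.21803702 0.042     ] yaw -23.141090749741227
-0.06307229451796068 [0.4411 0.2785 0.042 ] lat -0.0059712004950771246
0.1545694727785088 [0.6412 0.1929 0.042 ] lat -0.003990469027780753
bal [0.49884137 0.25377058 0.042     ]<stdin>:5: DeprecationWarning: Arrays of 2-dimensional vectors are deprecated. Use arrays of 3-dimensional vectors instead. (deprecated in NumPy 2.0)
```

Call:
{"name": "apply_moves", "arguments": {
  "steps": [
    {"translation": [0.06,0.09,0],"rotation": [0,0,-0.08]},
    {"translation": [0.12,0.18,0],"rotation": [0,0,-0.16]},
    {"translation": [0.18,0.27,0],"rotation": [0,0,-0.25]},
    {"translation": [0.24,0.36,0],"rotation": [0,0,-0.33]},
    {"translation": [0.3,0.45,0],"rotation": [0,0,-0.41]},
    {"translation": [0.36,0.54,0],"rotation": [0,0,-0.5]},
    {"translation": [0.42,0.63,0],"rotation": [0,0,-0.58]},
    {"translation": [0.48,0.72,0],"rotation": [0,0,-0.66]},
    {"translation": [0.54,0.81,0],"rotation": [0,0,-0.75]},
    {"translation": [0.6,0.9,0],"rotation": [0,0,-0.83]}
  ],
  "jaw": -1,
  "newtons": 40
}}

```text
t: 0.93
eef_pos: [0.4529, -0.3771, 0.2262]
ee_rot: [3.141, -0.001, -3.114]
force: [0.8, -0.4, -0.4]
width: 0.0879
gripper_force: 0.0
```

Call:
{"name": "apply_moves", "arguments": {
  "steps": [
    {"translation": [0,0.1,0],"rotation": [0,0,-0.08]},
    {"translation": [0,0.2,0],"rotation": [0,0,-0.16]},
    {"translation": [0,0.3,0],"rotation": [0,0,-0.25]},
    {"translation": [0,0.4,0],"rotation": [0,0,-0.33]},
    {"translation": [0,0.5,0],"rotation": [0,0,-0.41]},
    {"translation": [0,0.6,0],"rotation": [0,0,-0.5]},
    {"translation": [0,0.7,0],"rotation": [0,0,-0.58]},
    {"translation": [0,0.8,0],"rotation": [0,0,-0.66]},
    {"translation": [0,0.9,0],"rotation": [0,0,-0.75]},
    {"translation": [0,1,0],"rotation": [0,0,-0.82]}
  ]
}}

```text
t: 1.77
eef_pos: [0.4521, -0.1272, 0.2264]
ee_rot: [-3.142, -0.0, 2.74]
force: [1.0, -0.3, 1.5]
width: 0.0874
gripper_force: 0.0
```

Call:
{"name": "apply_moves", "arguments": {
  "steps": [
    {"translation": [0,0.1,0],"rotation": [0,0,0]},
    {"translation": [0,0.2,0],"rotation": [0,0,0]},
    {"translation": [0,0.3,0],"rotation": [0,0,0]},
    {"translation": [0,0.4,0],"rotation": [0,0,0]},
    {"translation": [0,0.5,0],"rotation": [0,0,0]},
    {"translation": [0,0.6,0],"rotation": [0,0,0]},
    {"translation": [0,0.7,0],"rotation": [0,0,0]},
    {"translation": [0,0.8,0],"rotation": [0,0,0]},
    {"translation": [0,0.9,0],"rotation": [0,0,0]},
    {"translation": [0,1,0],"rotation": [0,0,0]}
  ]
}}

```text
t: 2.6
eef_pos: [0.4521, 0.1228, 0.2264]
ee_rot: [-3.141, -0.0, 2.743]
force: [1.3, -0.5, -0.3]
width: 0.0873
gripper_force: 0.0
```

Call:
{"name": "apply_moves", "arguments": {
  "steps": [
    {"translation": [0.03,0.1,0],"rotation": [0,0,0]},
    {"translation": [0.06,0.2,0],"rotation": [0,0,0]},
    {"translation": [0.09,0.3,0],"rotation": [0,0,0]},
    {"translation": [0.12,0.4,0],"rotation": [0,0,0]},
    {"translation": [0.15,0.45,0],"rotation": [0,0,0]},
    {"translation": [0.18,0.52,0],"rotation": [0,0,0]},
    {"translation": [0.18,0.52,0],"rotation": [0,0,0]},
    {"translation": [0.18,0.52,0],"rotation": [0,0,0]},
    {"translation": [0.18,0.52,0],"rotation": [0,0,0]},
    {"translation": [0.18,0.52,0],"rotation": [0,0,0]}
  ]
}}

```text
t: 3.43
eef_pos: [0.4972, 0.2508, 0.2265]
ee_rot: [-3.141, -0.0, 2.742]
force: [0.1, -0.7, 0.1]
width: 0.0876
gripper_force: 0.0
```

Run:
```python
from h import *
s=get_state();print(s['t'],s['eef_pos'],s['ee_rot'],s['q'])
c=camera_model("wrist");im=grab_frame("wrist");cv2.imwrite("pics/w1.png",im);print(c)
for n,p in [("bal",(.4988,.2535,.042)),("hub",(.4395,.276,.044)),("ring",(.6404,.191,.026)),("tcp",s['eef_pos'])]: print(n,pix(c,p))
```

```text
3.4333 [0.49724904 0.25083926 0.22652637] [-3.14129822e+00 -2.30046614e-04  2.74195124e+00] [ 8.18705141e-01  1.65444425e-01 -2.51152376e-01 -1.24936555e-04
 -1.15455527e+00 -2.78909231e+00]
{'fx': 315.14515967255335, 'fy': 315.14515967255335, 'cx': 272.30986939071073, 'cy': 203.29539789035098, 'xyz': array([0.42523269, 0.28109424, 0.38430705]), 'rotation': array([ 2.84922009e+00, -4.20115349e-04,  1.17010634e+00])}
bal (np.float64(275.13643027245797), np.float64(182.1694495260302))
hub (np.float64(273.007787312413), np.float64(123.51046656162947))
ring (np.float64(272.93828366877875), np.float64(295.52965930421203))
tcp (np.float64(272.6101647735914), np.float64(256.5252432363894))
```

View pics/w1.png

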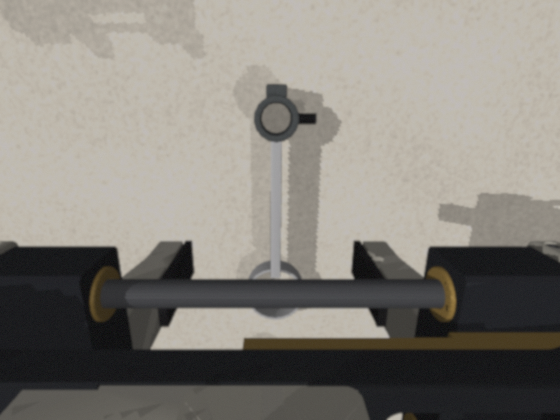

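Wrist view: hub top centre ~(276.5,118), bar running straight down the image at x≈276 to the ring ~(275,290).

Run:
```python
from h import *
c=camera_model("wrist");im=cv2.imread("pics/w1.png");g=cv2.cvtColor(im,cv2.COLOR_BGR2GRAY)
m=np.zeros_like(g);m[97:145,250:297]=(g[97:145,250:297]<95)*255
cs=cv2.findContours(m,cv2.RETR_EXTERNAL,cv2.CHAIN_APPROX_NONE)[0];k=max(cs,key=cv2.contourArea);print(cv2.boundingRect(k),cv2.minEnclosingCircle(k))
h=onz(c,276.5,118,.044);print("hub",h)
for v in(160,190,220,250): print(v,g[v,264:292])
```

```text
(255, 97, 42, 45) ((276.5, 117.9772720336914), 23.02825355529785)
hub [0.43590439 0.28159475 0.044     ]
160 [165 165 166 167 165 166 166 167 165 162 160 161 158 159 158 157 154 160
 176 184 184 183 182 178 166 150 140 136]
190 [168 169 169 168 168 168 166 166 165 162 161 160 160 158 156 157 155 162
 179 185 185 187 184 176 162 147 139 137]
220 [167 167 168 168 167 160 154 158 161 160 159 160 158 156 155 152 152 163
 178 186 187 184 178 167 149 139 138 141]
250 [167 164 163 165 163 157 153 158 160 159 158 159 157 156 154 152 160 175
 184 184 185 184 175 158 144 138 135 134]
```

Run:
```python
from h import *
c=camera_model("wrist")
h=onz(c,276.5,118.5,.044)[:2];a=onz(c,276.2,160,.042)[:2];b=onz(c,274.7,250,.042)[:2]
for x,y in((a,b),(h,b)):
    d=y-x;d/=np.linalg.norm(d);print(np.degrees(np.arctan2(*d[::-1])),h+d*.065)
```

```text
-23.71059678349863 [0.49588238 0.25526232]
-23.543955385422294 [0.49595814 0.25543552]
```

Call:
{"name": "apply_moves", "arguments": {
  "steps": [
    {"translation": [0,0.016,-0.1],"rotation": [0,0,-0.02]},
    {"translation": [0,0.016,-0.2],"rotation": [0,0,-0.02]},
    {"translation": [0,0.016,-0.3],"rotation": [0,0,-0.02]},
    {"translation": [0,0.016,-0.4],"rotation": [0,0,-0.02]},
    {"translation": [0,0.016,-0.5],"rotation": [0,0,-0.02]},
    {"translation": [0,0.016,-0.6],"rotation": [0,0,-0.02]},
    {"translation": [0,0.016,-0.7],"rotation": [0,0,-0.02]},
    {"translation": [0,0.016,-0.78],"rotation": [0,0,-0.02]},
    {"translation": [0,0.016,-0.83],"rotation": [0,0,-0.02]},
    {"translation": [0,0.016,-0.856],"rotation": [0,0,-0.02]}
  ]
}}

```text
t: 4.32
eef_pos: [0.4968, 0.2544, 0.011]
ee_rot: [-3.139, -0.001, 2.731]
force: [0.1, -0.5, -0.0]
width: 0.0876
gripper_force: 0.0
```

Call:
{"name": "apply_moves", "arguments": {
  "steps": [
    {"translation": [0,0,0],"rotation": [0,0,0]},
    {"translation": [0,0,0],"rotation": [0,0,0]},
    {"translation": [0,0,0],"rotation": [0,0,0]},
    {"translation": [0,0,0],"rotation": [0,0,0]},
    {"translation": [0,0,0],"rotation": [0,0,0]},
    {"translation": [0,0,0],"rotation": [0,0,0]},
    {"translation": [0,0,0],"rotation": [0,0,0]},
    {"translation": [0,0,0],"rotation": [0,0,0]},
    {"translation": [0,0,0],"rotation": [0,0,0]},
    {"translation": [0,0,0],"rotation": [0,0,0]}
  ],
  "jaw": 1,
  "newtons": 40
}}

```text
t: 5.15
eef_pos: [0.4975, 0.2556, 0.0126]
ee_rot: [-3.142, -0.0, 2.732]
force: [0.0, -0.3, -1.3]
width: 0.0265
gripper_force: 0.0
```

Fingers still closing; wait one more call, then lift gently.

Call:
{"name": "apply_moves", "arguments": {
  "steps": [
    {"translation": [0,0,0],"rotation": [0,0,0]},
    {"translation": [0,0,0],"rotation": [0,0,0]},
    {"translation": [0,0,0],"rotation": [0,0,0]},
    {"translation": [0,0,0],"rotation": [0,0,0]},
    {"translation": [0,0,0],"rotation": [0,0,0]},
    {"translation": [0,0,0],"rotation": [0,0,0]},
    {"translation": [0,0,0],"rotation": [0,0,0]},
    {"translation": [0,0,0],"rotation": [0,0,0]},
    {"translation": [0,0,0],"rotation": [0,0,0]},
    {"translation": [0,0,0],"rotation": [0,0,0]}
  ]
}}

```text
t: 5.98
eef_pos: [0.4974, 0.2554, 0.0125]
ee_rot: [-3.141, -0.0, 2.732]
force: [-1.4, -1.9, 1.4]
width: 0.0119
gripper_force: 40.0
```

Call:
{"name": "apply_moves", "arguments": {
  "steps": [
    {"translation": [0,0,0.02],"rotation": [0,0,0]},
    {"translation": [0,0,0.05],"rotation": [0,0,0]},
    {"translation": [0,0,0.1],"rotation": [0,0,0]},
    {"translation": [0,0,0.15],"rotation": [0,0,0]},
    {"translation": [0,0,0.2],"rotation": [0,0,0]},
    {"translation": [0,0,0.25],"rotation": [0,0,0]},
    {"translation": [0,0,0.3],"rotation": [0,0,0]},
    {"translation": [0,0,0.3],"rotation": [0,0,0]},
    {"translation": [0,0,0.3],"rotation": [0,0,0]},
    {"translation": [0,0,0.3],"rotation": [0,0,0]}
  ]
}}

```text
t: 6.82
eef_pos: [0.4971, 0.2554, 0.087]
ee_rot: [-3.141, -0.001, 2.732]
force: [-0.7, -0.2, -5.1]
width: 0.0118
gripper_force: 40.0
```

Run:
```python
from h import *
s=get_state();print(s['t'],s['eef_pos'],s['force'],s['moment'],s['width'],s['gripper_force'])
c=camera_model("wrist");w=grab_frame("wrist");t=grab_frame("top");e=grab_frame("scene")
cv2.imwrite("pics/e2.png",e);cv2.imwrite("pics/w2.png",w);cv2.imwrite("pics/t2.png",t)
o=np.zeros((570,760,3),np.uint8);o[:285,:380]=cv2.resize(w,(380,285));o[:280,380:]=cv2.resize(t[100:320,60:360],(380,280))
o[285:,:]=0;o[288:568,:400]=cv2.resize(e[130:270,270:470],(400,280))
cv2.imwrite("pics/c2.png",np.clip(o*1.5,0,255).astype(np.uint8))
```

```text
6.8167 [0.49710519 0.25543466 0.08704356] [-0.66827423 -0.23780762 -5.10977292] [-0.08287646  0.00585216 -0.00456288] 0.011803826687597828 39.99259650707245
```

View pics/c2.png

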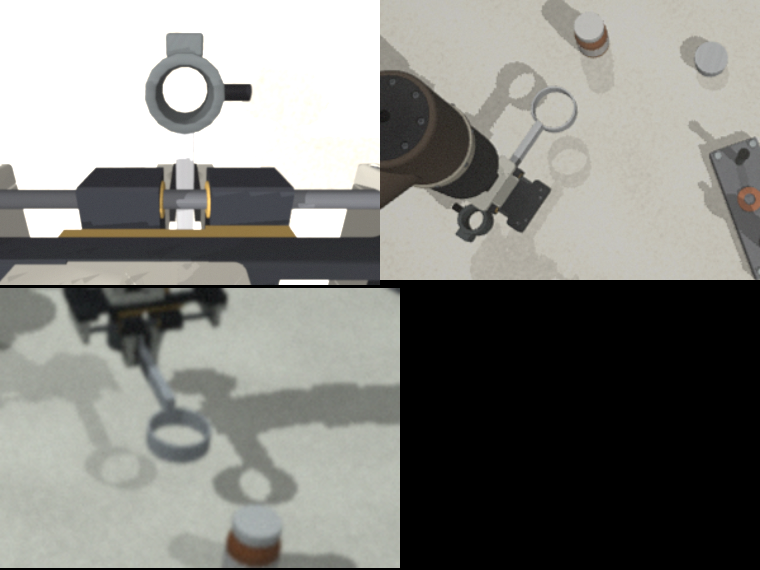

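The holder is off the bench and looks level: wrist composite shows hub at ~(185,92), bar straight between the fingers, knob to the right. Measuring the hub in the tool frame.

Run:
```python
from h import *
s=get_state();c=camera_model("wrist");im=cv2.imread("pics/w2.png");g=im.max(2)
k=560/380; print((185*k,92*k))
m=((g<150)*255).astype(np.uint8);m[225:]=0;m[:78]=0;m[:, :200]=0;m[:,330:]=0
C,H=cv2.findContours(m,cv2.RETR_CCOMP,cv2.CHAIN_APPROX_NONE)
z=s['eef_pos'][2]+.0315
tool=Ro.from_euler('xyz',s['ee_rot']).as_matrix()
for q in C:
    if cv2.contourArea(q)>500:
        print(cv2.boundingRect(q),cv2.fitEllipse(q),cv2.contourArea(q))
row=g[137,200:345];print(row.tolist())
x0,y0=185*k,92*k
for zz in (z,):
  L=onz(c,145*k,y0,zz);R=onz(c,224*k,y0,zz);h=(L+R)/2;print("w",np.linalg.norm(L-R),h,(tool.T@(h-s['eef_pos'])).round(4))
t=cv2.imread("pics/t2.png");ct=camera_model("top")
r=onz(ct,60+555*300/380-380*300/380,100+110*220/280,s['eef_pos'][2]+.0135);hh=onz(ct,60+95*300/380,100+221*220/280,z)
for p in(r,hh):print(p,(tool.T@(p-s['eef_pos'])).round(4))
```

```text
(272.6315789473684, 135.57894736842104)
(214, 78, 116, 120) ((271.7060546875, 136.38113403320312), (115.82984924316406, 120.64312744140625), 178.73269653320312) 10932.5
(239, 98, 67, 69) ((272.0216064453125, 131.83766174316406), (65.82829284667969, 67.34745025634766), 6.265944480895996) 3478.0
[216, 215, 214, 215, 215, 216, 219, 218, 219, 221, 221, 220, 210, 175, 126, 98, 95, 93, 91, 90, 90, 89, 88, 86, 85, 84, 83, 79, 72, 58, 46, 42, 39, 42, 39, 41, 41, 43, 51, 91, 156, 211, 227, 229, 228, 229, 230, 231, 232, 232, 232, 230, 231, 232, 233, 232, 230, 224, 222, 223, 222, 223, 222, 222, 223, 224, 224, 227, 228, 231, 231, 233, 234, 234, 235, 234, 234, 234, 235, 234, 235, 235, 234, 235, 235, 235, 234, 235, 235, 234, 234, 234, 232, 232, 231, 230, 229, 229, 228, 229, 229, 230, 227, 211, 156, 93, 61, 64, 70, 68, 68, 67, 69, 68, 77, 85, 92, 95, 95, 93, 91, 91, 89, 90, 88, 88, 85, 84, 82, 76, 65, 43, 33, 32, 29, 33, 32, 29, 31, 30, 30, 28, 29, 28, 29]
w 0.045770599951301914 [0.43470595 0.28206155 0.11815061] [ 0.0679 -0.0003 -0.0315]
[0.6376389  0.18757384 0.10015061] [-0.1559 -0.0061 -0.0136]
[0.43500202 0.2741879  0.11815061] [ 0.0645 -0.0074 -0.0314]
```

Call:
{"name": "apply_moves", "arguments": {
  "steps": [
    {"translation": [0,0,0.1],"rotation": [0,0,0]},
    {"translation": [0,-0.05,0.2],"rotation": [0,0,0.05]},
    {"translation": [0,-0.12,0.3],"rotation": [0,0,0.13]},
    {"translation": [0.01,-0.22,0.36],"rotation": [0,0,0.24]},
    {"translation": [0.01,-0.32,0.4],"rotation": [0,0,0.36]},
    {"translation": [0.02,-0.42,0.4],"rotation": [0,0,0.48]},
    {"translation": [0.02,-0.52,0.4],"rotation": [0,0,0.6]},
    {"translation": [0.02,-0.62,0.4],"rotation": [0,0,0.72]},
    {"translation": [0.03,-0.7,0.4],"rotation": [0,0,0.8]},
    {"translation": [0.03,-0.76,0.4],"rotation": [0,0,0.87]}
  ]
}}

```text
t: 7.8
eef_pos: [0.5046, 0.0639, 0.187]
ee_rot: [-3.141, -0.001, -3.094]
force: [0.7, 1.3, -4.7]
width: 0.0118
gripper_force: 40.0
```

Call:
{"name": "apply_moves", "arguments": {
  "steps": [
    {"translation": [0,-0.06,0],"rotation": [0,0,0.07]},
    {"translation": [0,-0.16,0],"rotation": [0,0,0.17]},
    {"translation": [0.01,-0.26,0],"rotation": [0,0,0.28]},
    {"translation": [0.01,-0.36,0],"rotation": [0,0,0.4]},
    {"translation": [0.02,-0.46,0],"rotation": [0,0,0.52]},
    {"translation": [0.02,-0.56,0],"rotation": [0,0,0.64]},
    {"translation": [0.02,-0.65,0],"rotation": [0,0,0.74]},
    {"translation": [0.03,-0.72,0],"rotation": [0,0,0.82]},
    {"translation": [0.03,-0.76,0],"rotation": [0,0,0.87]},
    {"translation": [0.03,-0.76,0],"rotation": [0,0,0.87]}
  ]
}}

```text
t: 8.63
eef_pos: [0.512, -0.1261, 0.1866]
ee_rot: [3.141, -0.002, -2.641]
force: [0.6, 0.4, -4.9]
width: 0.0118
gripper_force: 40.0
```

Call:
{"name": "apply_moves", "arguments": {
  "steps": [
    {"translation": [0,0,0],"rotation": [0,0,0]},
    {"translation": [0,0,0],"rotation": [0,0,0]},
    {"translation": [0,0,0],"rotation": [0,0,0]},
    {"translation": [0,0,0],"rotation": [0,0,0]},
    {"translation": [0,0,0],"rotation": [0,0,0]},
    {"translation": [0,0,0],"rotation": [0,0,0]},
    {"translation": [0,0,0],"rotation": [0,0,0]},
    {"translation": [0,0,0],"rotation": [0,0,0]},
    {"translation": [0,0,0],"rotation": [0,0,0]},
    {"translation": [0,0,0],"rotation": [0,0,0]}
  ]
}}

```text
t: 9.47
eef_pos: [0.5125, -0.1243, 0.1876]
ee_rot: [-3.142, 0.0, -2.64]
force: [-0.7, 0.5, -4.2]
width: 0.0117
gripper_force: 40.0
```

Run:
```python
from h import *
s=get_state();print(s['t'],s['eef_pos'],s['ee_rot'],s['force'],s['moment'],s['width'],s['gripper_force'])
c=camera_model("wrist");w=grab_frame("wrist");cv2.imwrite("pics/w3.png",w)
np.save("c3.npy",c,allow_pickle=True)
for n,p in [("pin",(.4835,-.2075,.1246)),("rest",(.614,-.136,.0845))]: print(n,pix(c,p))
```

```text
9.4667 [ 0.51253655 -0.124335    0.1875755 ] [-3.14158289e+00  3.65287824e-05 -2.64010308e+00] [-0.71243396  0.47612425 -4.20938508] [ 0.0237157  -0.02313218 -0.0205273 ] 0.01174725091270576 39.99250888824463
pin (np.float64(186.0039035744821), np.float64(128.0077479595006))
rest (np.float64(209.79506880085393), np.float64(287.77783465147553))
```

View pics/w3.png

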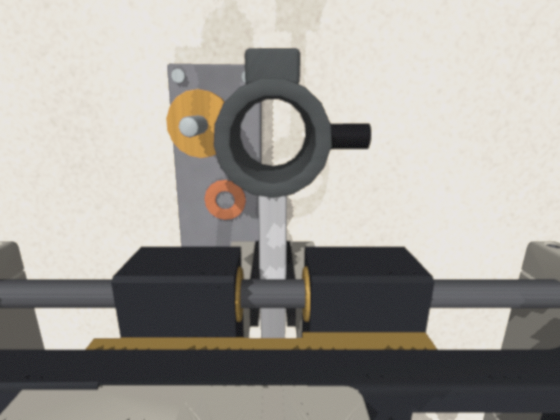

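Wrist view: pin tip ~(189,127), collar ~(198,123), hub top ~(273,138), stand's left edge from (168,66) to (181,245).

Run:
```python
from h import *
c=camera_model("wrist");s=get_state();w=cv2.imread("pics/w3.png")
hsv=cv2.cvtColor(w,cv2.COLOR_BGR2HSV)
P=onz(c,189,127,.1245);h=onz(c,273,138,s['eef_pos'][2]+.0315)
print("pin",P,"collar",onz(c,198,123,.0905),"hub",h,"diam",np.linalg.norm(onz(c,215,138,.219)-onz(c,331,138,.219)))
a=onz(c,168,66,.0185);b=onz(c,181,245,.0185);print("edge yaw",np.degrees(np.arctan2(*(b-a)[1::-1])))
T=Ro.from_euler('xyz',s['ee_rot']).as_matrix();print("hub in tool",T.T@(h-s['eef_pos']))
# edge points by row
g=hsv[...,2]
pts=[]
for v in range(72,240,6):
    r=g[v,150:195].astype(int);u=150+np.argmin(np.diff(cv2.GaussianBlur(r[None].astype(np.float32),(5,1),0)[0]))+.5
    if not 84<v<160: pts.append(onz(c,u,v,.0185)[:2])
vx,vy,_,_=cv2.fitLine(np.float32(pts),cv2.DIST_HUBER,0,.01,.01).ravel();print("fit yaw",np.degrees(np.arctan2(vy,vx)))
print("move hub->pin",(P-h)[:2], "tool yaw",np.degrees(s['ee_rot'][2])+180)
```

```text
pin [ 0.48191598 -0.20602471  0.1245    ] collar [ 0.48158885 -0.20781708  0.0905    ] hub [ 0.45363984 -0.15656113  0.21907047] diam 0.04571803355662617
edge yaw 27.68843996847813
hub in tool [ 6.70982329e-02  7.38130336e-05 -3.14986487e-02]
fit yaw 28.097311
move hub->pin [ 0.02827614 -0.04946357] tool yaw 28.730624144623306
```

Run:
```python
from h import *
ct=camera_model("top");cs=camera_model("scene")
o1,d1=ray(ct,198.2,186.4);o2,d2=ray(cs,359.2,199.5)
k=np.linalg.lstsq(np.c_[d1,-d2],o2-o1,rcond=None)[0];print(o1+k[0]*d1,o2+k[1]*d2,"expect z .1005")
```

```text
[0.63900702 0.18862039 0.09499832] [0.6412943  0.19226883 0.09636727] expect z .1005
```

Call:
{"name": "apply_moves", "arguments": {
  "steps": [
    {"translation": [0.01,-0.02,0],"rotation": [0,0,0]},
    {"translation": [0.03,-0.05,0],"rotation": [0,0,0]},
    {"translation": [0.05,-0.09,0],"rotation": [0,0,0]},
    {"translation": [0.07,-0.13,0],"rotation": [0,0,0]},
    {"translation": [0.09,-0.17,0],"rotation": [0,0,0]},
    {"translation": [0.11,-0.19,0],"rotation": [0,0,0]},
    {"translation": [0.112,-0.2,0],"rotation": [0,0,0]},
    {"translation": [0.112,-0.2,0],"rotation": [0,0,0]},
    {"translation": [0.112,-0.2,0],"rotation": [0,0,0]},
    {"translation": [0.112,-0.2,0],"rotation": [0,0,0]}
  ]
}}

```text
t: 10.35
eef_pos: [0.5403, -0.1742, 0.1875]
ee_rot: [3.141, -0.0, -2.64]
force: [0.3, 0.0, -5.1]
width: 0.0117
gripper_force: 40.0
```

Run:
```python
from h import *
s=get_state();print(s['t'],s['eef_pos'],s['ee_rot'],s['force'],s['moment'])
c=camera_model("wrist");w=grab_frame("wrist");e=grab_frame("scene");cv2.imwrite("pics/w4.png",w);cv2.imwrite("pics/e4.png",e)
o=np.zeros((400,800,3),np.uint8);o[:,:400]=cv2.resize(w[70:210,200:340],(400,400));o[:,400:]=np.clip(cv2.resize(e[160:310,120:270],(400,400))*1.6,0,255)
cv2.imwrite("pics/c4.png",o)
```

```text
10.35 [ 0.54027643 -0.17418912  0.18750484] [ 3.14134629e+00 -1.13097884e-04 -2.64014474e+00] [ 0.25272152  0.02754344 -5.10220102] [ 0.06145251  0.0022746  -0.03920731]
```

View pics/c4.png

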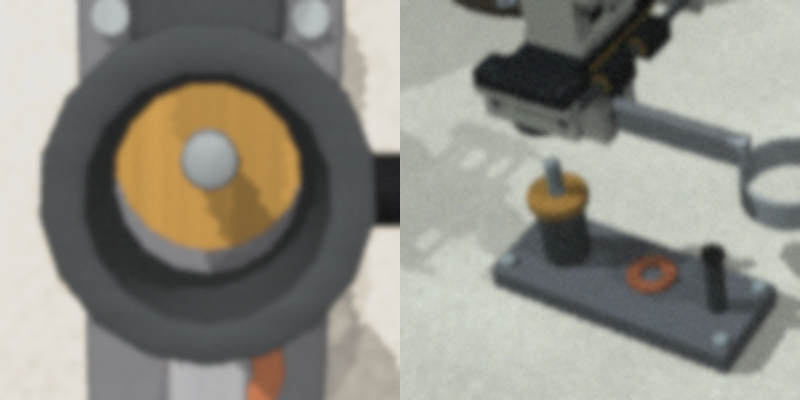

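Through the bore: pin tip at px (273.2,126), bore's lower rim centre (273.2,131.3), hub top centre (272.6,137.7); stand parallel to bar.

Run:
```python
from h import *
c=camera_model("wrist");z=get_state()['eef_pos'][2]
T=Ro.from_euler('xyz',get_state()['ee_rot']).as_matrix()
b=onz(c,273.2,131.3,z-.0125);t=onz(c,272.6,137.7,z+.0315);p=onz(c,273.2,126,.1245)
for n,q in(("bottom",b),("top",t),("pin",p)):print(n,q,"in tool",(T.T@(q-get_state()['eef_pos'])).round(4))
```

```text
bottom [ 0.48179261 -0.20580207  0.17518127] in tool [0.0667 0.0003 0.0125]
top [ 0.48147926 -0.20644202  0.21918127] in tool [ 0.0672 -0.0001 -0.0315]
pin [ 0.48167496 -0.2056378   0.1245    ] in tool [0.0667 0.0005 0.0632]
```

Call:
{"name": "apply_moves", "arguments": {
  "steps": [
    {"translation": [0,0,-0.03],"rotation": [0,0,0]},
    {"translation": [0,0,-0.07],"rotation": [0,0,0]},
    {"translation": [0,0,-0.11],"rotation": [0,0,0]},
    {"translation": [0,0,-0.15],"rotation": [0,0,0]},
    {"translation": [0,0,-0.19],"rotation": [0,0,0]},
    {"translation": [0,0,-0.23],"rotation": [0,0,0]},
    {"translation": [0,0,-0.26],"rotation": [0,0,0]},
    {"translation": [0,0,-0.28],"rotation": [0,0,0]},
    {"translation": [0,0,-0.29],"rotation": [0,0,0]},
    {"translation": [0,0,-0.3],"rotation": [0,0,0]}
  ]
}}

```text
t: 11.28
eef_pos: [0.5407, -0.1744, 0.1123]
ee_rot: [-3.141, -0.0, -2.64]
force: [-0.1, -0.3, -4.6]
width: 0.0115
gripper_force: 40.0
```

Call:
{"name": "apply_moves", "arguments": {
  "steps": [
    {"translation": [0,0,0],"rotation": [0,0,0]},
    {"translation": [0,0,0],"rotation": [0,0,0]},
    {"translation": [0,0,0],"rotation": [0,0,0]},
    {"translation": [0,0,0],"rotation": [0,0,0]},
    {"translation": [0,0,0],"rotation": [0,0,0]},
    {"translation": [0,0,0],"rotation": [0,0,0]},
    {"translation": [0,0,0],"rotation": [0,0,0]},
    {"translation": [0,0,0],"rotation": [0,0,0]},
    {"translation": [0,0,0],"rotation": [0,0,0]},
    {"translation": [0,0,0],"rotation": [0,0,0]}
  ]
}}

```text
t: 12.12
eef_pos: [0.5406, -0.1744, 0.1126]
ee_rot: [3.142, 0.0, -2.64]
force: [0.3, 0.4, -4.6]
width: 0.0117
gripper_force: 40.0
```

Call:
{"name": "apply_moves", "arguments": {
  "steps": [
    {"translation": [0,0,-0.004],"rotation": [0,0,0]},
    {"translation": [0,0,-0.008],"rotation": [0,0,0]},
    {"translation": [0,0,-0.012],"rotation": [0,0,0]},
    {"translation": [0,0,-0.016],"rotation": [0,0,0]},
    {"translation": [0,0,-0.02],"rotation": [0,0,0]},
    {"translation": [0,0,-0.024],"rotation": [0,0,0]},
    {"translation": [0,0,-0.028],"rotation": [0,0,0]},
    {"translation": [0,0,-0.032],"rotation": [0,0,0]},
    {"translation": [0,0,-0.036],"rotation": [0,0,0]},
    {"translation": [0,0,-0.036],"rotation": [0,0,0]}
  ]
}}

```text
t: 12.95
eef_pos: [0.5406, -0.1744, 0.1036]
ee_rot: [-3.141, 0.0, -2.64]
force: [0.0, -0.4, -0.7]
width: 0.0115
gripper_force: 40.0
```

Run:
```python
from h import *
for i in range(5):
    s=get_state();print(s['eef_pos'].round(4),s['force'].round(2),s['moment'].round(3));grab_frame("scene")
```

```text
[ 0.5406 -0.1744  0.1036] [ 0.03 -0.39 -0.7 ] [ 0.163  0.311 -0.002]
[ 0.5406 -0.1744  0.1036] [-1.36  0.93 -0.94] [ 0.189  0.375 -0.048]
[ 0.5406 -0.1744  0.1037] [-0.03  0.73 -2.85] [ 0.175  0.384 -0.066]
[ 0.5406 -0.1744  0.1037] [-0.43 -0.35 -2.17] [ 0.16   0.359 -0.032]
[ 0.5406 -0.1744  0.1037] [-1.11  0.74 -2.18] [ 0.227  0.313 -0.08 ]
```

Call:
{"name": "apply_moves", "arguments": {
  "steps": [
    {"translation": [0,0,-0.002],"rotation": [0,0,0]},
    {"translation": [0,0,-0.004],"rotation": [0,0,0]},
    {"translation": [0,0,-0.004],"rotation": [0,0,0]},
    {"translation": [0,0,-0.004],"rotation": [0,0,0]},
    {"translation": [0,0,-0.004],"rotation": [0,0,0]},
    {"translation": [0,0,-0.004],"rotation": [0,0,0]},
    {"translation": [0,0,-0.004],"rotation": [0,0,0]},
    {"translation": [0,0,-0.004],"rotation": [0,0,0]},
    {"translation": [0,0,-0.004],"rotation": [0,0,0]},
    {"translation": [0,0,-0.004],"rotation": [0,0,0]}
  ]
}}

```text
t: 14.03
eef_pos: [0.5406, -0.1744, 0.1026]
ee_rot: [-3.142, 0.0, -2.64]
force: [0.3, 0.6, -1.5]
width: 0.0116
gripper_force: 40.0
```

Run:
```python
from h import *
F=[]
for i in range(8):
    s=get_state();F.append(np.r_[s['eef_pos'][2],s['force'],s['moment']]);w=grab_frame("wrist")
print(np.mean(F,0).round(4))
e=grab_frame("scene");cv2.imwrite("pics/w5.png",w)
o=np.zeros((400,800,3),np.uint8);o[:,:400]=cv2.resize(w[70:210,200:340],(400,400));o[:,400:]=np.clip(cv2.resize(e[180:300,130:250],(400,400))*1.6,0,255)
cv2.imwrite("pics/c5.png",o)
```

```text
[ 0.1026 -0.2824  0.8718 -1.119   0.2152  0.2379 -0.0284]
```

View pics/c5.png

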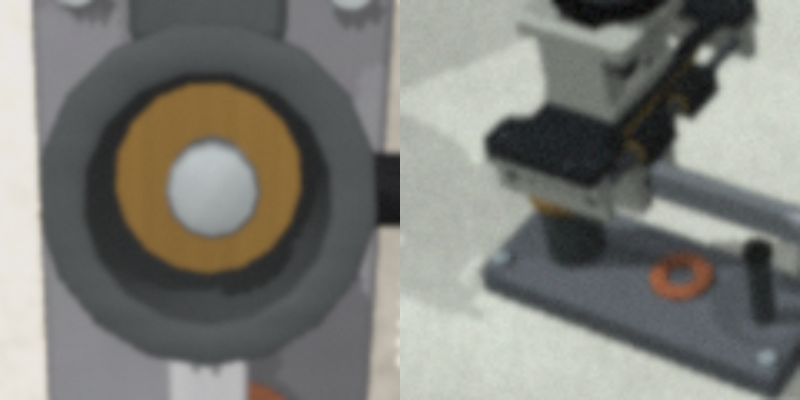

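The pin is centred in the bore (~(212,187) in the crop), collar seated under the hub, and the force grew ~0.7 N/mm: the collar is giving. Raising.

Call:
{"name": "apply_moves", "arguments": {
  "steps": [
    {"translation": [0,0,0.01],"rotation": [0,0,0]},
    {"translation": [0,0,0.03],"rotation": [0,0,0]},
    {"translation": [0,0,0.06],"rotation": [0,0,0]},
    {"translation": [0,0,0.1],"rotation": [0,0,0]},
    {"translation": [0,0,0.14],"rotation": [0,0,0]},
    {"translation": [0,0,0.18],"rotation": [0,0,0]},
    {"translation": [0,0,0.21],"rotation": [0,0,0]},
    {"translation": [0,0,0.235],"rotation": [0,0,0]},
    {"translation": [0,0,0.245],"rotation": [0,0,0]},
    {"translation": [0,0,0.25],"rotation": [0,0,0]}
  ]
}}

```text
t: 15.32
eef_pos: [0.5407, -0.1743, 0.1657]
ee_rot: [-3.141, 0.001, -2.64]
force: [0.4, 0.1, -5.2]
width: 0.0118
gripper_force: 40.0
```

Call:
{"name": "apply_moves", "arguments": {
  "steps": [
    {"translation": [0,0,0],"rotation": [0,0,0]},
    {"translation": [0,0,0],"rotation": [0,0,0]},
    {"translation": [0,0,0],"rotation": [0,0,0]},
    {"translation": [0,0,0],"rotation": [0,0,0]},
    {"translation": [0,0,0],"rotation": [0,0,0]},
    {"translation": [0,0,0],"rotation": [0,0,0]},
    {"translation": [0,0,0],"rotation": [0,0,0]},
    {"translation": [0,0,0],"rotation": [0,0,0]},
    {"translation": [0,0,0],"rotation": [0,0,0]},
    {"translation": [0,0,0],"rotation": [0,0,0]}
  ]
}}

```text
t: 16.15
eef_pos: [0.5405, -0.1744, 0.165]
ee_rot: [3.142, 0.0, -2.64]
force: [0.1, 0.4, -4.3]
width: 0.0116
gripper_force: 40.0
```

Run:
```python
from h import *
s=get_state();print(s['t'],s['eef_pos'],s['ee_rot'],s['force'],s['moment'],s['gripper_force'])
w=grab_frame("wrist");e=grab_frame("scene")
o=np.zeros((400,800,3),np.uint8);o[:,:400]=cv2.resize(w[70:210,200:340],(400,400));o[:,400:]=np.clip(cv2.resize(e[160:310,120:270],(400,400))*1.6,0,255)
cv2.imwrite("pics/c6.png",o)
```

```text
16.15 [ 0.54053944 -0.17435614  0.16504548] [ 3.14155199e+00  8.97579944e-06 -2.64012451e+00] [ 0.13131663  0.4034569  -4.33370967] [ 0.0328352  -0.00525822  0.04839935] 39.99250531196594
```

View pics/c6.png

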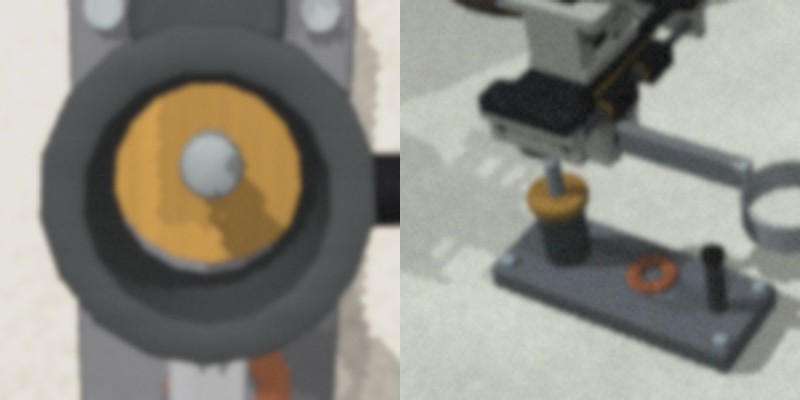

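The pin is centred in the bore (~(212,165)), the hub sits in the same place in the image as before seating (no slip), the collar is free and the washer has not moved. Handing in.

```bash
python3 -c "
from station import *
print(job_done())"
```

```text
the job is handed in; nothing more can be done
None
```

I handed the job in: the holder was lowered until the collar gave by an estimated 5 mm (about 4 N), then raised, and is held level and still over the pin, with its underside an estimated 23–28 mm above the tip; the judge's result was not shown.

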